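# Lever open and hold the spark-trap flap

## Robot

A 6-joint arm with a two-finger parallel gripper is mounted at the origin on the work surface. World frame = base frame: x ahead of the robot, y to its left, z up, the work surface at z = 0. Lengths are in m, angles in rad, forces in N, time in s.
With the tool pointing down it reaches from about 0.35 to 0.975 m from the base axis. Payload 4.9 kg.
Tool frame: the origin (TCP) lies on the centre line of the jaws, within the pads' length; the fingertips stand manip.tip_reach ahead of it and the grasp point (between the pads) is the TCP (manip.tip_reach is the distance from the TCP to the fingertips, in m); z points along the fingers, y is the line along which they close (so a half turn about z gives the same grasp; the last joint's range is limited). The gripper opens to 85 mm and grips with 20 to 120 N. Pads are 22 mm wide; open, the fingers measure 114 mm over their backs; the gripper's body (76 mm by 85 mm) begins 54 mm behind the grasp point. The pads swing forward as they close: fully open they stand 13 mm farther back than shut.
Start: joints at [-0.119, 0.053, 1.613, -0, 1.476, -0.119], TCP at [0.625, 0, 0.25] pointing down, gripper open.
Joint ranges: [-3.01, 3.01], [-1.01, 2.22], [0.06, 2.58], [-1.02, 4.17], [0.09, 2.62], [-3.14, 3.14]. Speed limits (rad/s): [2.57, 2.57, 3.14, 3.14, 3.14, 3.14].

## Interface

Orientations are given as a unit quaternion [w, x, y, z].
In Python, from plant import manip gives the robot as it stands. The module is installed in compiled form; this text tells all that it offers.
- The arm moves only by the tool move_arm, never from a script. Its argument "rows" is a list of rows, each a list of 7 numbers: the shift along the tool's x, y, z in cm, then the turn, a rotation vector about the tool's x, y, z in degrees, then the opening, from -1 (shut) to 1 (fully open). In form: [[tx, ty, tz, ax, ay, az, jaw], ...]. A call has 1 to 20 rows; each row shifts and turns the commanded pose from where the row before left it, along the tool's axes as they then stand; what a row does not reach is not made up. A row lasts 1/12 s, in which the tool goes at most 41.7 mm and 7.16 degrees, less where a joint would pass 70% of its speed; a pose out of reach is approached as far as the arm can. A call is refused whole if a number of a shift passes 4.17 or a number of a turn 7.16, either way. A call with a gripper value outside its range is refused whole. The fingers move at their own pace and stop on an object; the grip force is fixed at half the most. Time passes only in rows, so rows that do not move let the fingers close. It gives the time, the measured TCP pose, the force, the opening and the grip force at its end, in the units of the state.
- manip.state(): the state, without advancing time (a new reading comes with each control period).
- manip.grab_frame(name): name is "scene" or "side" or "wrist"; returns a dict with "img" (480x640x3 uint8, blue, green, red), "mtx" (3x3 intrinsics, pixels), "R" (3x3) and "t" (3): a world point X has camera coordinates R X + t. Camera axes: x right, y down, z forward; pixel columns grow to the right and rows downward; lengths in m; the calibration is good to about 2 mm. A picture is of the moment at which its call begins. There is no depth.
- manip.job_done(): hands the job in; it is judged then, once.
The state is a dict: "time": time; "joint_pos": joint angles; "joint_vel": joint speeds; "joint_efforts": joint torques, N m; "tool_pos": TCP position; "tool_rot": TCP orientation; "contact_force": force on the tool from outside, world axes, zero at the start; "ft_torque": the same for the moment, N m; "gripper_width": opening from 0.0 (shut) to 1.0 (fully open); "grasp_force": force on a finger pad.
Only numpy, scipy, OpenCV 4.12 (cv2) and the standard library are available. Lean on these libraries where they do the work, as an engineer would, in place of code of your own. Each camera call takes 0.05 s, during which the arm holds its last target. There are 200 camera calls.

## Task

Pick up the orange-handled scraper, get its blade under the front edge of the spark trap's sprung yellow flap (at the pry notch) and lever the flap open with the blade, keeping the hand itself off the flap. Finish while still holding: the flap stands steadily half open, at 45 degrees, carried only by the blade of the scraper in the gripper, so that the filter can be inspected. Leave the other things on the bench where they are.

Things in the scene. Friction and masses are not known exactly. Their poses are not given: they have to be found in the camera images.
- trap: blue steel spark-trap box of the fume extraction, bolted to the bench: 180 (its x) x 220 (its y) x 100 mm high, walls 6 mm. Origin: centre of its underside. Its own +x points from the notched front wall to the hinge (at yaw 0 the front looks to world -x). A round hose stub leaves the hinge side and a duct stub its -y side. A white filter fills it up to 57 mm above the bench
- trap_notch (a point): centre of the pry notch on the outer face of the front wall, 91 mm above the bench; the notch is an opening 50 mm wide (trap's y) and 18 mm high right under the flap (from 82 to 100 mm above the bench). Axes as trap
- trap_hinge (a point): middle of the flap's hinge line, at the flap's underside on top of the rear wall, 180 mm along trap +x from the notch, 100 mm above the bench; the hinge line runs along the trap's y. Axes as trap
- flap (a joint): opening angle of the flap in rad: 0 closed and level (the start), grows as the front edge rises, 0.785 = 45 degrees, stop at 1.6. Weight and spring always push it shut (1.2 to 2 N, square to the flap, at its front edge, nearly the same at every angle up to 60 degrees); it falls shut when let go
- flap_panel: the flap: yellow flat plate 180 x 220 x 4 mm, about 0.25 kg, with a red mark 50 mm wide at its front edge, right above the notch. Origin on the hinge line at the underside; it reaches 180 mm along its own -x, its front edge flush with the outer face of the front wall, so that only the notch gives access under it; z is its upward normal
- flap_edge (a point): middle of the flap's front edge, at the underside
- scraper: loose scraper, about 0.16 kg, 205 mm long, lying flat: orange handle 110 long x 24 wide x 26 mm high, steel blade 30 wide x 3 mm thick and level at half the handle's height (13 mm above the underside), reaching 95 mm ahead of the handle. Origin under the joint of handle and blade; x points along to the blade tip, z up. It can lie on either of two places, the wire brush on the other
- scraper_grip (a point): point on the scraper's axis in the handle, 35 mm behind the handle's front end, near the centre of mass, 13 mm above the underside: a good grasp from above across the 24 mm width
- scraper_tip (a point): middle of the blade's tip edge, 130 mm ahead of scraper_grip on the same axis
- scraper_butt (a point): middle of the handle's rear end, 75 mm behind scraper_grip on the same axis
- wirebrush: loose wire brush with a brown wooden handle, 215 mm long, 26 mm wide and high, lying beside the scraper. Leave it
- square: loose red triangular welding magnet, about 100 mm, 30 mm high. Leave it
- gelpot: loose white jar with green label and blue lid, 72 mm across, 75 mm high, standing. Leave it
- offcut: loose dark steel bar, 200 x 40 x 40 mm. Leave it
- hammer: loose hammer lying on the bench, 260 mm long with a pale wooden handle. Leave it
Mind the look-alikes: they are no part of the job. What is shaped like the scraper but blue is not meant.

How it is judged:
By the outcome, as a careful person would: the job done as asked, in the order asked, and still so for the second after the job is handed in, while the arm keeps its last pose, push and grip.
It also fails if it takes over 48 s, if anything falls off the work surface, if the arm or the gripper's body presses on something with over 40 N, if the wrist force passes 120 N, or if a joint passes its speed limit or range.

## Working session

There is one attempt and no reset: what is moved stays moved. The work goes in short steps, Python scripts to look and compute and a tool call to move; the robot and the scene stay as the last step left them, time stands still between calls to the robot, and variables do not carry over. Pictures are saved under pics/ and viewed, at most 10 in all, crops included, and the job is handed in when it is done.

Besides the shell and the picture viewer there is one more tool, called after "Emit:" by a JSON object that holds its "method" and its "body", one argument or row to a line. move_arm: Moves the arm, as the interface text tells. Its arguments: {"type":"object","properties":{"rows":{"type":"array","items":{"type":"array","items":{"type":"number"}}}},"required":["rows"]}

```bash
mkdir -p pics; python3 - <<'E'
from plant import manip
import cv2,numpy as np,pickle
fr={}
for n in ["scene","side","wrist"]:
    f=manip.grab_frame(n); fr[n]=f; cv2.imwrite(f"pics/{n}0.png",f["img"])
    print(n,np.round(-f["R"].T@f["t"],3).tolist(),np.round(f["R"][2],2).tolist())
pickle.dump(fr,open("f0.pkl","wb"))
print(manip.state(),manip.tip_reach)
E
```

```text
scene [1.477, -0.151, 0.964] [-0.73, -0.01, -0.68]
side [0.077, -0.979, 0.832] [0.37, 0.68, -0.64]
wrist [0.625, 0.079, 0.372] [-0.0, -0.31, -0.95]
{'time': 0.15, 'joint_pos': array([-1.19013681e-01,  5.32197394e-02,  1.61401081e+00,  1.12518250e-06,
        1.47601385e+00, -1.18976173e-01]), 'joint_vel': array([ 0.00142388, -0.00250706, -0.00389181,  0.00054501,  0.00014806,
       -0.00062944]), 'joint_efforts': array([ 5.10442842e-04, -3.94241810e+01, -3.70721948e+01, -1.15854355e-04,
        4.61802789e-03,  5.00508997e-05]), 'tool_pos': array([6.24527291e-01, 4.86853716e-05, 2.49317168e-01]), 'tool_rot': array([-6.49521770e-04,  7.07119839e-01,  7.07093241e-01, -5.10082156e-04]), 'contact_force': array([-0.42837924,  0.3902232 , -0.15862906]), 'ft_torque': array([-0.02441316,  0.04197358, -0.00963636]), 'grasp_force': 0.0, 'gripper_width': 1.0002653571657256} 0.019
```

View pics/scene0.png

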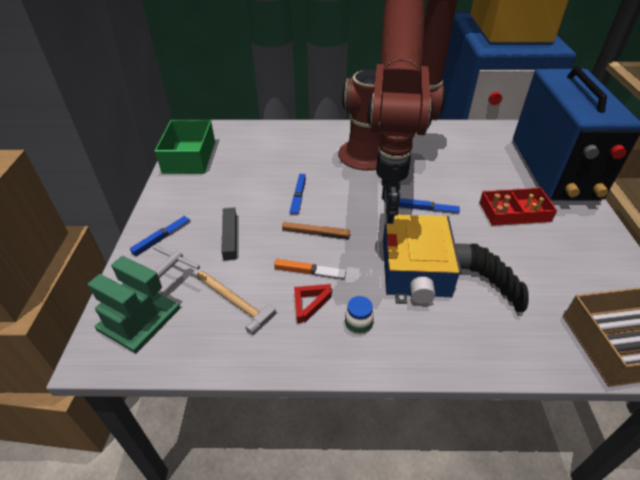

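View pics/side0.png

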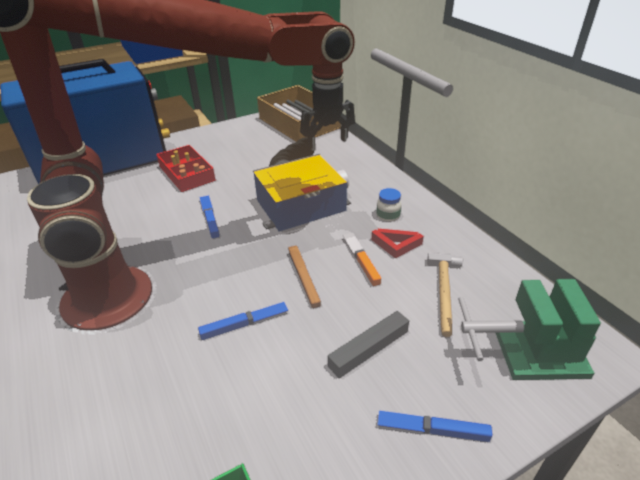

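Scene view: the scraper, with its orange handle at (295,267) and grey blade tip at (344,273), points at the trap. The trap's notched front and red mark, at (391,240), face -y.
Look-alikes for the scraper:
- Blue ones at (160,235), (298,193) and (430,205).
- Brown wire brush at (315,229).

Only (295,267) is orange with a steel blade, so I choose that one.

```bash
cat > h.py <<'E'
import cv2,numpy as np
def ray(f,p):
    d=np.linalg.inv(f["mtx"])@np.array([p[0],p[1],1.]); return -f["R"].T@f["t"], f["R"].T@d
def onz(f,p,z):
    c,d=ray(f,p); return c+d*(z-c[2])/d[2]
def proj(f,X):
    q=f["mtx"]@(f["R"]@np.asarray(X,float)+f["t"]); return q[:2]/q[2]
def tri(f,p,g,q):
    A=[];b=[]
    for F,P in((f,p),(g,q)):
        c,d=ray(F,P); d=d/np.linalg.norm(d); M=np.eye(3)-np.outer(d,d); A.append(M); b.append(M@c)
    X=np.linalg.lstsq(np.vstack(A),np.hstack(b),rcond=None)[0]
    return X
def mask(f,lo,hi,minA=30):
    m=cv2.inRange(cv2.cvtColor(f["img"],cv2.COLOR_BGR2HSV),np.array(lo),np.array(hi))
    cs,_=cv2.findContours(m,cv2.RETR_EXTERNAL,cv2.CHAIN_APPROX_NONE)
    return sorted([c for c in cs if cv2.contourArea(c)>minA],key=cv2.contourArea,reverse=True)
E
python3 - <<'E'
from h import *; import pickle
fr=pickle.load(open("f0.pkl","rb"))
for n in fr:
    f=fr[n]
    for nm,lo,hi in(("orange",(6,170,90),(16,255,255)),("yellow",(20,150,80),(32,255,255)),("red",(0,150,60),(4,255,255))):
        for c in mask(f,lo,hi)[:4]:
            r=cv2.minAreaRect(c); x=c[:,0].mean(0)
            print(n,nm,cv2.contourArea(c),np.round(cv2.boxPoints(r)).astype(int).tolist(),cv2.approxPolyDP(c,4,True)[:,0].tolist() if nm=="yellow" else "")
a=fr["scene"]["img"][190:350,250:470]; b=fr["side"]["img"][140:300,240:460]
cv2.imwrite("pics/c1.png",np.vstack([cv2.resize(a,None,fx=3,fy=1.8*1.6)[:290,:],cv2.resize(b,None,fx=3,fy=3)[:300]][:2]) if 0 else np.hstack([cv2.resize(a,(400,291),interpolation=2),cv2.resize(b,(400,291),interpolation=2)]))
cv2.imwrite("pics/w0c.png",fr["wrist"]["img"])
E
```

```text
scene orange 274.0 [[274, 268], [275, 259], [311, 264], [310, 273]] 
scene yellow 3170.5 [[386, 270], [387, 214], [460, 217], [458, 272]] [[395, 215], [395, 225], [387, 226], [400, 241], [396, 249], [389, 248], [391, 269], [458, 272], [446, 217]]
scene yellow 2748.5 [[483, 0], [566, 0], [566, 40], [483, 40]] [[483, 29], [491, 40], [550, 40], [566, 0], [540, 0], [543, 7], [538, 0], [494, 0]]
scene red 2088.0 [[480, 192], [553, 186], [556, 220], [483, 226]] 
scene red 811.0 [[294, 287], [330, 284], [333, 318], [297, 321]] 
scene red 143.5 [[609, 148], [621, 142], [627, 154], [615, 160]] 
scene red 106.0 [[487, 96], [498, 90], [503, 101], [492, 106]] 
side orange 176.5 [[357, 254], [363, 250], [380, 277], [374, 281]] 
side yellow 2216.5 [[254, 171], [337, 149], [346, 183], [263, 205]] [[345, 182], [319, 155], [254, 172], [275, 201], [301, 194], [302, 186], [324, 188]]
side red 486.0 [[372, 247], [373, 228], [421, 233], [420, 251]] 
side red 133.5 [[156, 177], [158, 154], [199, 157], [197, 180]] 
side red 30.5 [[183, 173], [196, 169], [197, 173], [184, 177]] 
wrist orange 1155.0 [[147, 355], [151, 289], [175, 291], [171, 356]] 
wrist orange 1143.5 [[289, 441], [300, 383], [321, 388], [309, 445]] 
wrist yellow 67089.5 [[84, 0], [446, 0], [446, 216], [84, 216]] [[84, 0], [110, 202], [228, 205], [227, 171], [301, 173], [301, 210], [418, 216], [446, 0]]
wrist red 2631.5 [[377, 345], [450, 339], [457, 419], [384, 425]] 
wrist red 2404.0 [[227, 207], [229, 171], [301, 175], [299, 210]]
```

View pics/c1.png

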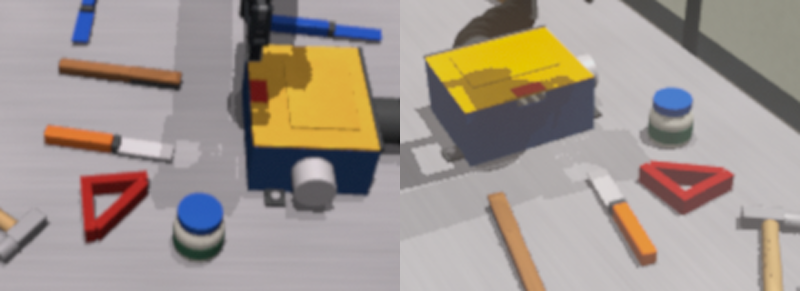

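View pics/wrist0.png

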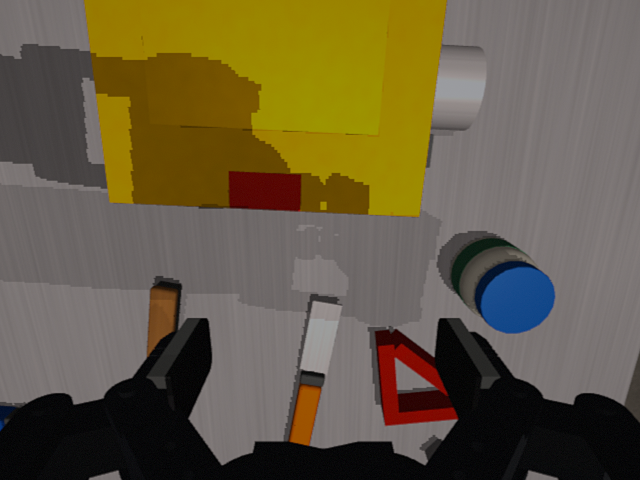

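The crop confirms the choice: an orange handle, a dark ferrule and a steel blade. In the wrist view the flap's front edge runs from (110,203) to (418,216). The red mark is at (265,191), the blade tip at about (325,298) and the handle front at about (311,375).

```bash
python3 - <<'E'
from h import *; import pickle
fr=pickle.load(open("f0.pkl","rb")); w,s,d=fr["wrist"],fr["scene"],fr["side"]
cm=lambda f,p,z:np.round(onz(f,p,z)*1000,1).tolist()
print("front corners wrist z104",cm(w,(110,203),.104),cm(w,(418,216),.104), "red front",cm(w,(228,206),.104),cm(w,(300,211),.104))
print("scene hinge corners",cm(s,(458,272),.104),cm(s,(446,217),.104),cm(s,(389.5,270),.104))
print("side: front-left/right,back",cm(d,(275,202),.104),cm(d,(346,183),.104),cm(d,(319,155),.104),cm(d,(254,171.5),.104))
for nm,a,b in(("front+x corner scene/wrist",(389.5,270),(418,216)),("scene red",(388,241),(0,0))):
    if b[0]: print(nm,np.round(tri(s,a,w,b)*1000,1))
print("tri side/wrist corners",np.round(tri(d,(275,202),w,(110,203))*1000,1),np.round(tri(d,(346,183),w,(418,216))*1000,1))
# blade: bright & low saturation near scraper
def blade(f,roi,vmin):
    x0,y0,x1,y1=roi; h=cv2.cvtColor(f["img"],cv2.COLOR_BGR2HSV); m=np.zeros(h.shape[:2],np.uint8)
    m[y0:y1,x0:x1]=cv2.inRange(h,np.array((0,0,vmin)),np.array((180,40,255)))[y0:y1,x0:x1]
    cs,_=cv2.findContours(m,0,1); c=max(cs,key=cv2.contourArea); return cv2.contourArea(c),cv2.boxPoints(cv2.minAreaRect(c)).round(1).tolist()
for f,roi,nm in((w,(285,285,360,380),"w"),(s,(305,255,352,285),"s"),(d,(325,225,372,262),"d")):
    x0,y0,x1,y1=roi; print(nm,[int(v) for v in np.percentile(f["img"][y0:y1,x0:x1].max(2),[5,30,50,70,90,99])])
    for v in(185,200,215): 
        try: print(v,blade(f,roi,v))
        except Exception as e: print(e)
for f,p,n in((w,(325,298),"w tip"),(w,(311.5,375),"w joint"),(s,(344,273.5),"s tip")): print(n,cm(f,p,.0145))
for f,p,n in((s,(274.5,263.5),"s butt"),(s,(310.5,268.5),"s hfront"),(d,(360,252),"d hfront"),(d,(377,279),"d butt")): print(n,cm(f,p,.018))
print("tri tip",np.round(tri(w,(325,298),s,(344,273.5))*1000,1))
E
```

```text
front corners wrist z104 [475.4, 23.2, 104.0] [691.7, 13.9, 104.0] red front [557.9, 21.1, 104.0] [608.3, 17.5, 104.0]
scene hinge corners [703.0, 188.0, 104.0] [488.6, 198.4, 104.0] [697.4, 13.3, 104.0]
side: front-left/right,back [470.2, 20.4, 104.0] [684.8, 4.5, 104.0] [696.6, 186.0, 104.0] [483.1, 197.5, 104.0]
front+x corner scene/wrist [693.   13.5  99.5]
tri side/wrist corners [472.6  23.2 101.1] [691.7  13.   97.8]
w [59, 123, 126, 129, 156, 159]
max() iterable argument is empty
max() iterable argument is empty
max() iterable argument is empty
s [103, 160, 176, 178, 215, 222]
185 (185.5, [[315.79998779296875, 272.70001220703125], [317.0, 264.1000061035156], [343.70001220703125, 268.0], [342.5, 276.5]])
200 (131.0, [[316.20001220703125, 272.29998779296875], [317.29998779296875, 265.20001220703125], [338.5, 268.20001220703125], [337.5, 275.3999938964844]])
215 (94.5, [[316.70001220703125, 271.79998779296875], [317.6000061035156, 266.1000061035156], [337.6000061035156, 268.8999938964844], [336.79998779296875, 274.70001220703125]])
d [140, 177, 193, 195, 218, 229]
185 (429.0, [[327.0, 238.0], [334.6000061035156, 222.8000030517578], [378.6000061035156, 244.8000030517578], [371.0, 260.0]])
200 (150.0, [[344.20001220703125, 235.39999389648438], [353.79998779296875, 230.60000610351562], [362.20001220703125, 247.39999389648438], [352.6000061035156, 252.1999969482422]])
215 (93.5, [[346.20001220703125, 239.10000610351562], [353.6000061035156, 234.60000610351562], [360.8999938964844, 246.89999389648438], [353.6000061035156, 251.3000030517578]])
w tip [626.5, -92.7, 14.5]
w joint [612.1, -184.4, 14.5]
s tip [630.6, -99.3, 14.5]
s butt [596.7, -298.7, 18.0]
s hfront [615.4, -194.4, 18.0]
d hfront [613.0, -187.2, 18.0]
d butt [594.0, -294.8, 18.0]
tri tip [625.8 -97.7   7.6]
```

Checks pass:
- The scraper measures 205 mm from butt to tip.
- The flap's front edge is 216 mm wide.
- The edge triangulates at about 100 mm high.

I'll go above the grip for a closer look.

Emit:
{"method": "move_arm", "body": {
  "rows": [
    [-2.2,-0.18,0,0,0,0,0.3],
    [-2.2,-0.18,0,0,0,0,0.3],
    [-2.2,-0.18,0,0,0,0,0.3],
    [-2.2,-0.18,0,0,0,0,0.3],
    [-2.2,-0.18,0,0,0,0,0.3],
    [-2.2,-0.18,0,0,0,0,0.3],
    [-2.2,-0.18,0,0,0,0,0.3],
    [-2.2,-0.18,0,0,0,0,0.3],
    [-2.2,-0.18,0,0,0,0,0.3],
    [-2.2,-0.18,0,0,0,0,0.3],
    [0,0,2,0,0,4.4,0.3],
    [0,0,2,0,0,4.4,0.3],
    [0,0,2,0,0,0,0.3],
    [0,0,2,0,0,0,0.3],
    [0,0,0,0,0,0,0.3],
    [0,0,0,0,0,0,0.3]
  ]
}}

```text
time: 1.48
tool_pos: [0.606, -0.2195, 0.1685]
tool_rot: [-0.002, 0.759, 0.651, -0.001]
contact_force: [0.6, 0.1, -0.1]
gripper_width: 0.651
grasp_force: 0.0
```

```bash
python3 - <<'E'
from plant import manip
from h import *; import pickle
f=manip.grab_frame("wrist"); cv2.imwrite("pics/w1.png",f["img"]); pickle.dump(f,open("f1.pkl","wb"))
w0=pickle.load(open("f0.pkl","rb"))["wrist"]
print(manip.state()["tool_pos"],manip.state()["gripper_width"])
for X in((.607,-.223,.026),(.6124,-.188,.02),(.6265,-.094,.0145),(.5955,-.297,.026)): print(proj(f,X).round(1))
E
```

```text
[ 0.60700591 -0.21996977  0.17049145] 0.6510944286543865
[325.4 240.5]
[325.5 189.7]
[325.1  40.2]
[325.2 333.1]
```

View pics/w1.png

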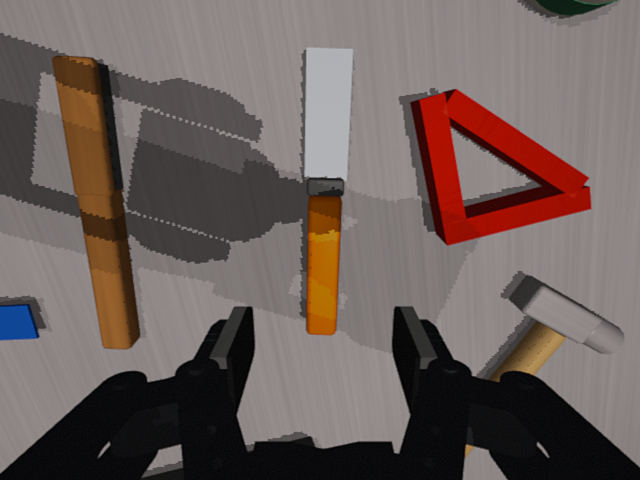

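Wrist close-up: the blade tip is at (329,48), the ferrule front at about (325,179) and the butt at (321,334). The wire brush at (95,200) and the red magnet at (490,170) are clear of the fingers.

```bash
python3 - <<'E'
from h import *; import pickle
f=pickle.load(open("f1.pkl","rb")); fr=pickle.load(open("f0.pkl","rb")); s=fr["scene"]
c=mask(f,(6,150,90),(20,255,255))
for k in c[:3]: print(cv2.contourArea(k),cv2.boxPoints(cv2.minAreaRect(k)).round(1).tolist())
tip=onz(f,(329,48),.0145);but=onz(f,(321,334),.02);j=onz(f,(325,179),.016)
for n,p in(("tip",tip),("butt",but),("joint",j)): print(n,(p*1000).round(1))
d=(tip-but)[:2];L=np.linalg.norm(d);d/=L;print("L",L,"ang",np.degrees(np.arctan2(d[0],d[1])),"grip",tip[:2]-.13*d, but[:2]+.075*d)
w=fr["wrist"]
print("tri tip",tri(w,(325,298),f,(329,48)),"joint",tri(w,(311.5,375),f,(325,179)))
E
```

```text
4396.5 [[56.0, 81.0], [93.5999984741211, 74.69999694824219], [117.4000015258789, 217.10000610351562], [79.69999694824219, 223.39999389648438]]
3966.5 [[305.29998779296875, 333.79998779296875], [308.3999938964844, 198.8000030517578], [340.20001220703125, 199.5], [337.0, 334.5]]
3048.5 [[83.80000305175781, 233.0], [113.19999694824219, 228.10000610351562], [133.0, 346.79998779296875], [103.5999984741211, 351.70001220703125]]
tip [628.3 -98.8  14.5]
butt [ 591.6 -300.8   20. ]
joint [ 613.1 -181.1   16. ]
L 0.2053091828344876 ang 10.292831135924242 grip [ 0.60505734 -0.22673599] [ 0.6050021 -0.2270402]
tri tip [ 0.62759373 -0.09731802  0.00508393] joint [ 0.6127158  -0.18062526  0.01959012]
```

Emit:
{"method": "move_arm", "body": {
  "rows": [
    [-0.7,-0.1,2.5,0,0,1.4,0.3],
    [0,0,2.5,0,0,0,0.3],
    [0,0,2.5,0,0,0,0.3],
    [0,0,2.5,0,0,0,0.3],
    [0,0,2,0,0,0,0.3],
    [0,0,1.5,0,0,0,0.3],
    [0,0,0.8,0,0,0,0.3],
    [0,0,0.4,0,0,0,0.3],
    [0,0,0,0,0,0,0.3],
    [0,0,0,0,0,0,0.3]
  ]
}}

```text
time: 2.37
tool_pos: [0.606, -0.2273, 0.0248]
tool_rot: [0.001, 0.767, 0.641, 0.0]
contact_force: [-0.6, 0.2, 0.4]
gripper_width: 0.653
grasp_force: 0.0
```

Emit:
{"method": "move_arm", "body": {
  "rows": [
    [0,0,0,0,0,0,-1],
    [0,0,0,0,0,0,-1],
    [0,0,0,0,0,0,-1],
    [0,0,0,0,0,0,-1],
    [0,0,0,0,0,0,-1],
    [0,0,0,0,0,0,-1],
    [0,0,0,0,0,0,-1],
    [0,0,0,0,0,0,-1],
    [0,0,0,0,0,0,-1],
    [0,0,0,0,0,0,-1]
  ]
}}

```text
time: 3.2
tool_pos: [0.6059, -0.2273, 0.0248]
tool_rot: [0.001, 0.767, 0.641, 0.0]
contact_force: [-0.1, 0.6, 5.8]
gripper_width: 0.262
grasp_force: 61.6
```

Emit:
{"method": "move_arm", "body": {
  "rows": [
    [0,0,-1,0,0,0,-1],
    [0,0,-2,0,0,0,-1],
    [0,0,-2,0,0,0,-1],
    [0,0,-2,0,0,0,-1],
    [0,0,-0.8,0,0,-3.9,-1],
    [0,0,0,0,0,-3.8,-1],
    [0.85,-0.34,0,0,0,0,-1],
    [1.2,-0.5,0,0,0,0,-1],
    [1.2,-0.5,0,0,0,0,-1],
    [1.2,-0.5,0,0,0,0,-1],
    [1.2,-0.5,0,0,0,0,-1],
    [1.2,-0.5,0,0,0,0,-1],
    [1.2,-0.4,0,0,0,0,-1],
    [0.4,-0.1,0,0,0,0,-1],
    [0,0,0,0,0,0,-1],
    [0,0,0,0,0,0,-1]
  ]
}}

```text
time: 4.53
tool_pos: [0.5754, -0.1407, 0.1015]
tool_rot: [0.0, 0.722, 0.692, 0.0]
contact_force: [0.7, 0.1, -1.6]
gripper_width: 0.27
grasp_force: 60.8
```

```bash
python3 - <<'E'
from plant import manip
from h import *; import pickle
fr={n:manip.grab_frame(n) for n in("wrist","side","scene")}; pickle.dump(fr,open("f2.pkl","wb"))
print(manip.state()["tool_pos"],manip.state()["gripper_width"],manip.state()["contact_force"])
a=fr["wrist"]["img"][0:360,120:520]; b=fr["side"]["img"][140:260,240:400]; c=fr["scene"]["img"][190:310,310:470]
cv2.imwrite("pics/c2.png",np.hstack([cv2.resize(a,(396,356)),np.vstack([cv2.resize(b,(400,300)),cv2.resize(c,(400,300))])[:600]]) if 0 else np.vstack([np.hstack([cv2.resize(b,(400,300),interpolation=2),cv2.resize(c,(400,300),interpolation=2)]),np.hstack([cv2.resize(a,(333,300)),np.zeros((300,467,3),np.uint8)])]))
E
```

```text
[ 0.57555155 -0.14146961  0.10149654] 0.2670010579724212 [ 0.3640595  -0.19532515 -1.56336543]
```

View pics/c2.png

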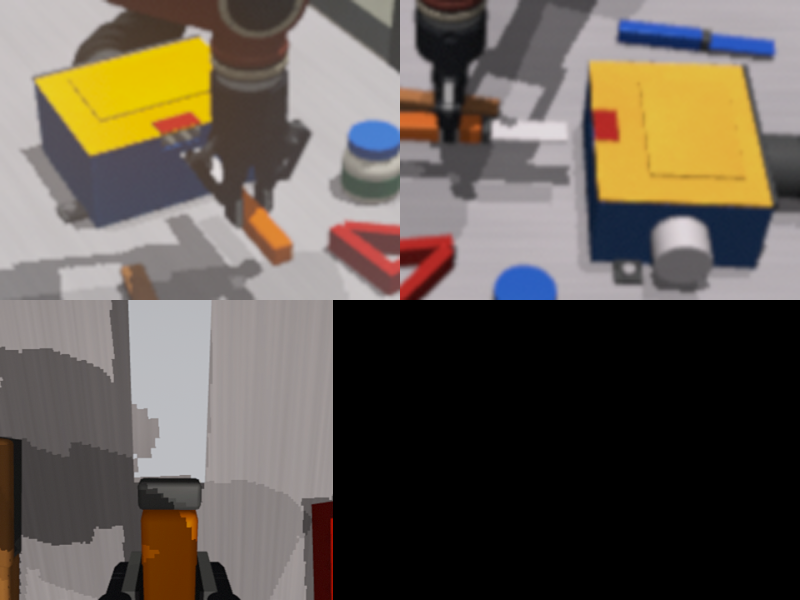

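Crops: the side view (left) has the arm in front of the notch. The scene view (right) shows the blade level, with its tip at about scene pixel (377,242). It faces the red mark at (387-396,234-246), and the whole trap is now unoccluded.

```bash
python3 - <<'E'
from h import *; import pickle
fr=pickle.load(open("f2.pkl","rb")); s=fr["scene"]; w0=pickle.load(open("f0.pkl","rb"))["wrist"]
c=[k for k in mask(s,(20,120,80),(34,255,255)) if k[:,0,1].min()>150][0]
q=cv2.approxPolyDP(cv2.convexHull(c),4,True)[:,0]; print(q.tolist())
P=np.array([onz(s,p,.104) for p in q])*1000; print(P.round(1).tolist())
print("sides",[np.linalg.norm(P[i]-P[i-1]).round(1) for i in range(len(P))])
r=[k for k in mask(s,(0,130,50),(5,255,255),20) if 380<k[:,0,0].mean()<405 and k[:,0,1].mean()<255]
for k in r: b=cv2.boxPoints(cv2.minAreaRect(k)); print("red",b.round(1).tolist(),[(onz(s,p,.104)*1000).round(1).tolist() for p in b])
h=cv2.cvtColor(s["img"],cv2.COLOR_BGR2HSV); m=cv2.inRange(h,np.array((0,0,195)),np.array((180,40,255))); m[:, :340]=0;m[:,384:]=0;m[:235]=0;m[250:]=0
k=max(cv2.findContours(m,0,1)[0],key=cv2.contourArea); b=cv2.boxPoints(cv2.minAreaRect(k)); print("blade",cv2.contourArea(k),b.round(1).tolist())
for z in(.085,.09,.095): print(z,[(onz(s,p,z)*1000).round(1).tolist() for p in b])
E
```

```text
[[386, 215], [446, 217], [458, 272], [390, 269]]
[[480.7, 24.9, 104.0], [488.6, 198.4, 104.0], [703.0, 188.0, 104.0], [694.0, 15.0, 104.0]]
sides [np.float64(213.5), np.float64(173.7), np.float64(214.7), np.float64(173.2)]
red [[378.79998779296875, 98.30000305175781], [381.6000061035156, 81.0999984741211], [405.20001220703125, 85.0], [402.29998779296875, 102.19999694824219]] [[-255.1, 64.8, 104.0], [-417.4, 90.8, 104.0], [-378.5, 188.8, 104.0], [-220.8, 157.4, 104.0]]
red [[387.0, 235.0], [396.0, 235.0], [396.0, 245.0], [387.0, 245.0]] [[566.1, 19.6, 104.0], [565.9, 44.6, 104.0], [605.6, 40.2, 104.0], [605.8, 15.7, 104.0]]
red [[382.5, 148.5], [385.5, 145.5], [393.5, 153.5], [390.5, 156.5]] [[124.0, 46.3, 104.0], [104.6, 58.7, 104.0], [155.6, 81.5, 104.0], [174.1, 69.3, 104.0]]
blade 160.0 [[347.0, 238.0], [376.0, 238.0], [376.0, 245.0], [347.0, 245.0]]
0.085 [[559.0, -91.1, 85.0], [558.5, -9.0, 85.0], [586.7, -11.2, 85.0], [587.3, -92.0, 85.0]]
0.09 [[564.3, -91.4, 90.0], [563.7, -9.8, 90.0], [591.8, -12.0, 90.0], [592.3, -92.3, 90.0]]
0.095 [[569.5, -91.8, 95.0], [569.0, -10.6, 95.0], [596.9, -12.8, 95.0], [597.4, -92.7, 95.0]]
```

Emit:
{"method": "move_arm", "body": {
  "rows": [
    [0,0.3,-0.1,0,0,0,-1],
    [1,0,0,0,0,0,-1],
    [1,0,0,0,0,0,-1],
    [0.8,0,0,0,0,0,-1],
    [0.5,0,0,0,0,0,-1],
    [0.5,0,0,0,0,0,-1],
    [0.5,0,0,0,0,0,-1],
    [0.5,0,0,0,0,0,-1],
    [0,0,0,0,0,0,-1],
    [0,0,0,0,0,0,-1]
  ]
}}

```text
time: 5.52
tool_pos: [0.5803, -0.0928, 0.1023]
tool_rot: [0.0, 0.722, 0.692, -0.0]
contact_force: [0.2, 0.0, -1.9]
gripper_width: 0.268
grasp_force: 60.8
```

```bash
python3 - <<'E'
from plant import manip
from h import *; import pickle
fr={n:manip.grab_frame(n) for n in("wrist","side","scene")}; pickle.dump(fr,open("f3.pkl","wb"))
S=manip.state();print(S["tool_pos"],S["contact_force"],S["ft_torque"])
a=fr["wrist"]["img"][0:360,120:520]; b=fr["side"]["img"][140:260,240:400]; c=fr["scene"]["img"][190:310,310:470]
cv2.imwrite("pics/c3.png",np.hstack([cv2.resize(a,(400,360)),cv2.resize(c,(400,360),interpolation=2)]))
E
```

```text
[ 0.5803528  -0.09333425  0.10233927] [ 0.59784876 -0.68470172 -0.6620205 ] [-0.02166405 -0.00102144  0.04415986]
```

View pics/c3.png

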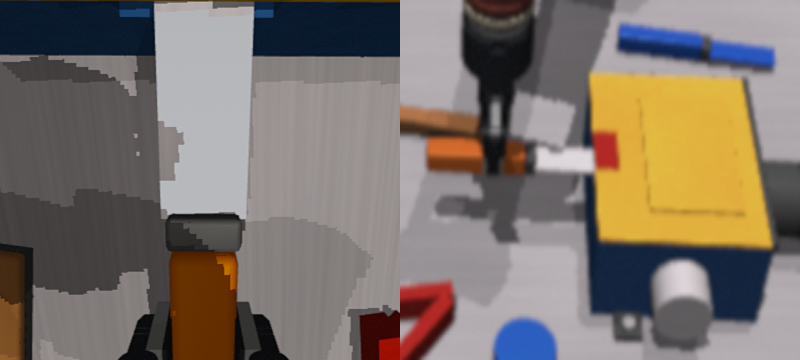

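The blade is in the notch. In the wrist crop the notch spans columns 119-274 and the blade 153-254, with free space on both sides and no contact force. I'll go deeper, then start levering along the flap's arc.

Emit:
{"method": "move_arm", "body": {
  "rows": [
    [0.7,-0.15,0,0,0,0,-1],
    [0.7,0,0,0,0,0,-1],
    [0.7,0,0,0,0,0,-1],
    [0.7,0,0,0,0,0,-1],
    [0,0,-0.4,0,0,0,-1],
    [0,0,-0.4,0,0,0,-1],
    [0.02,0,-0.5,0,0,0,-1],
    [0.02,0,-0.5,0,0,0,-1],
    [0.06,0,-0.5,0,0,0,-1],
    [0.06,0,-0.5,0,0,0,-1],
    [0.1,0,-0.5,0,0,0,-1],
    [0.1,0,-0.5,0,0,0,-1],
    [0,0,0,0,0,0,-1],
    [0,0,0,0,0,0,-1],
    [0,0,0,0,0,0,-1]
  ]
}}

```text
time: 6.92
tool_pos: [0.5804, -0.0619, 0.1404]
tool_rot: [0.001, 0.722, 0.691, -0.0]
contact_force: [0.2, -2.0, -4.8]
gripper_width: 0.268
grasp_force: 60.6
```

```bash
cat > ang.py <<'E'
from plant import manip
from h import *; import pickle,sys
from scipy.optimize import brentq
fr={n:manip.grab_frame(n) for n in("side","scene")}; pickle.dump(fr,open(sys.argv[1]+".pkl","wb"))
S=manip.state();print(S["tool_pos"].round(4),S["contact_force"].round(1),S["gripper_width"].round(3),S["grasp_force"],"t",S["time"])
s,d=fr["scene"],fr["side"]
for n,f,sel in(("scene",s,lambda k:k[:,0,1].min()>120 and k[:,0,0].mean()>340),("side",d,lambda k:k[:,0,1].min()>60)):
    k=[k for k in mask(f,(18,110,60),(35,255,255)) if sel(k)]
    if k: print(n,cv2.contourArea(k[0]),cv2.approxPolyDP(cv2.convexHull(k[0]),4,True)[:,0].tolist())
u=np.array([.0455,.999,0]);v=np.array([.999,-.0455,0]);H=np.array([.5935,.1985,.1])
for t in(15,20,25,30,40,45,50):
    a=np.radians(t); e=H-.18*np.cos(a)*u+np.array([0,0,.18*np.sin(a)])+.004*(np.sin(a)*u*-1*-1*-1+np.array([0,0,np.cos(a)]))
    print(t,[[proj(f,e+q*v).round(1).tolist() for q in(-.11,.11)] for f in(s,d)])
a=s["img"][120:320,290:490]; b=d["img"][90:290,220:420]
cv2.imwrite("pics/"+sys.argv[1]+".png",np.hstack([cv2.resize(a,(400,400),interpolation=2),cv2.resize(b,(400,400),interpolation=2)]))
E
python3 ang.py a1
```

```text
Traceback (most recent call last):
  File "ang.py", line 5, in <module>
    S=manip.state();print(S["tool_pos"].round(4),S["contact_force"].round(1),S["gripper_width"].round(3),S["grasp_force"],"t",S["time"])
                                                                             ^^^^^^^^^^^^^^^^^^^^^^^^
AttributeError: 'float' object has no attribute 'round'
```

```bash
sed -i 's/S\["gripper_width"\].round(3)/S["gripper_width"]/' ang.py; python3 ang.py a1
```

```text
[ 0.5803 -0.0618  0.1402] [ 0.6 -1.1 -3.9] 0.2699730013757127 60.57166814804077 t 7.1167
scene 3217.5 [[389, 204], [446, 216], [459, 271], [393, 259]]
side 964.5 [[310, 157], [302, 181], [277, 188], [254, 172]]
15 [[[388.7, 201.6], [393.4, 257.0]], [[274.1, 185.4], [346.8, 165.5]]]
20 [[[390.8, 197.6], [395.9, 252.9]], [[273.0, 179.8], [346.1, 160.2]]]
25 [[[393.4, 193.6], [398.8, 248.9]], [[271.8, 174.1], [345.2, 154.7]]]
30 [[[396.4, 189.8], [402.3, 245.0]], [[270.3, 168.4], [344.1, 149.2]]]
40 [[[403.8, 182.7], [410.9, 237.8]], [[267.0, 156.9], [341.2, 138.4]]]
45 [[[408.1, 179.5], [415.9, 234.5]], [[265.2, 151.3], [339.5, 133.1]]]
50 [[[412.8, 176.5], [421.4, 231.5]], [[263.2, 145.9], [337.6, 128.0]]]
```

View pics/a1.png

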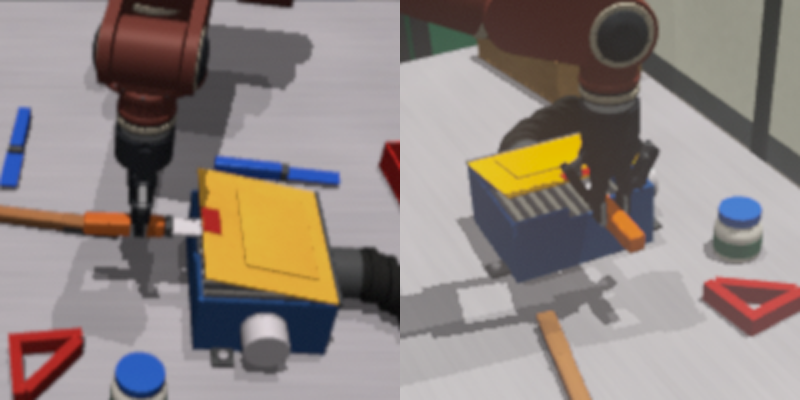

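The pictures show the flap open about 13°. In the scene view its front corners are at (389,204) and (393,259), and it is carried by the blade at the red mark. That matches the predicted 12.8°, so nothing has slipped. I'll continue the arc to 45°.

Emit:
{"method": "move_arm", "body": {
  "rows": [
    [0.11,0,-0.46,0,0,0,-1],
    [0.13,0,-0.46,0,0,0,-1],
    [0.15,0,-0.45,0,0,0,-1],
    [0.16,0,-0.45,0,0,0,-1],
    [0.18,0,-0.44,0,0,0,-1],
    [0.19,0,-0.43,0,0,0,-1],
    [0.21,0,-0.43,0,0,0,-1],
    [0.22,0,-0.42,0,0,0,-1],
    [0.24,0,-0.41,0,0,0,-1],
    [0.25,0,-0.4,0,0,0,-1],
    [0.27,0,-0.39,0,0,0,-1],
    [0.28,0,-0.38,0,0,0,-1],
    [0.29,0,-0.37,0,0,0,-1],
    [0.31,0,-0.36,0,0,0,-1],
    [0.32,0,-0.35,0,0,0,-1],
    [0.33,0,-0.34,0,0,0,-1],
    [0,0,0,0,0,0,-1],
    [0,0,0,0,0,0,-1],
    [0,0,0,0,0,0,-1]
  ]
}}

```text
time: 8.7
tool_pos: [0.5819, -0.0252, 0.2058]
tool_rot: [0.0, 0.722, 0.691, 0.0]
contact_force: [0.2, -2.0, -2.7]
gripper_width: 0.268
grasp_force: 60.7
```

```bash
python3 ang.py a2
```

```text
[ 0.5819 -0.0253  0.2057] [-0.2 -1.4 -3.6] 0.2678794177573092 60.66700458526611 t 8.8
scene 1713.5 [[411, 180], [447, 216], [460, 271], [417, 234]]
side 580.0 [[292, 143], [299, 159], [255, 170], [265, 150]]
15 [[[388.7, 201.6], [393.4, 257.0]], [[274.1, 185.4], [346.8, 165.5]]]
20 [[[390.8, 197.6], [395.9, 252.9]], [[273.0, 179.8], [346.1, 160.2]]]
25 [[[393.4, 193.6], [398.8, 248.9]], [[271.8, 174.1], [345.2, 154.7]]]
30 [[[396.4, 189.8], [402.3, 245.0]], [[270.3, 168.4], [344.1, 149.2]]]
40 [[[403.8, 182.7], [410.9, 237.8]], [[267.0, 156.9], [341.2, 138.4]]]
45 [[[408.1, 179.5], [415.9, 234.5]], [[265.2, 151.3], [339.5, 133.1]]]
50 [[[412.8, 176.5], [421.4, 231.5]], [[263.2, 145.9], [337.6, 128.0]]]
```

View pics/a2.png

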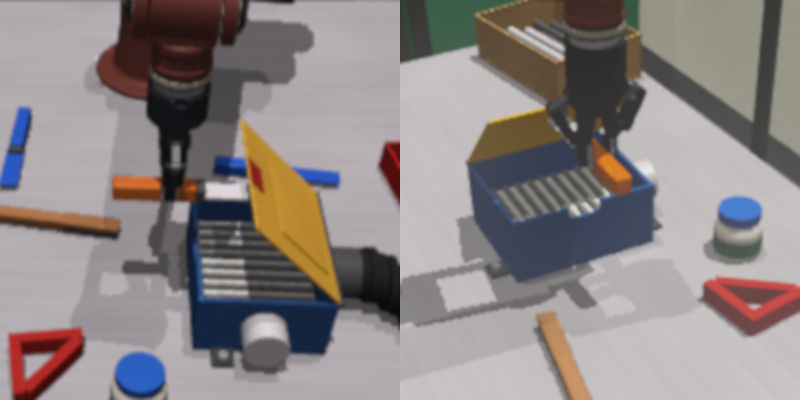

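The flap stands near 45°. In the scene view its front corners are at (411,180) and (417,234); in the side view the near corner is at (265,150). I'll check the angle by triangulation and check that it's steady.

```bash
python3 - <<'E'
from h import *; import pickle
a2=pickle.load(open("a2.pkl","rb"));f0=pickle.load(open("f0.pkl","rb"));f2=pickle.load(open("f2.pkl","rb"))
o=tri(f2["scene"],(386,215),f0["side"],(275,202)); c=tri(a2["scene"],(410.5,179.5),a2["side"],(265,149.5)); h=tri(a2["scene"],(447,216),a2["side"],(254,171))
for X in(o,c,h): print((X*1000).round(1))
d=c-h;print("angle",np.degrees(np.arctan2(d[2],np.hypot(d[0],d[1]))),np.linalg.norm(d))
d0=o-h;print("closed",np.degrees(np.arctan2(d0[2],np.hypot(d0[0],d0[1]))),np.linalg.norm(d0), "chord angle",2*np.degrees(np.arcsin(np.linalg.norm(c-o)/2/.180)))
E
```

```text
[473.3  26.7  98.5]
[480.1  79.6 231.9]
[484.5 201.8 103.6]
angle 46.38143602209515 0.1772268170986915
closed -1.6741107985917019 0.1755951813495444 chord angle 47.06189862915752
```

Emit:
{"method": "move_arm", "body": {
  "rows": [
    [0,0,0,0,0,0,-1],
    [0,0,0,0,0,0,-1],
    [0,0,0,0,0,0,-1],
    [0,0,0,0,0,0,-1],
    [0,0,0,0,0,0,-1],
    [0,0,0,0,0,0,-1],
    [0,0,0,0,0,0,-1],
    [0,0,0,0,0,0,-1],
    [0,0,0,0,0,0,-1],
    [0,0,0,0,0,0,-1],
    [0,0,0,0,0,0,-1],
    [0,0,0,0,0,0,-1]
  ]
}}

```text
time: 9.8
tool_pos: [0.5818, -0.0251, 0.2058]
tool_rot: [0.0, 0.722, 0.691, 0.0]
contact_force: [0.4, -2.1, -2.3]
gripper_width: 0.268
grasp_force: 60.7
```

```bash
python3 ang.py a3 | head -3
```

```text
[ 0.5818 -0.0251  0.2057] [ 1.9 -2.1 -3. ] 0.26652795253654926 60.70302486419678 t 9.9
scene 1714.0 [[411, 180], [447, 216], [460, 271], [417, 233]]
side 584.5 [[300, 159], [255, 170], [265, 150], [292, 143]]
```

Steady, with estimates of 45.5-46.4°. I'll ease it back about 0.9° and confirm.

Emit:
{"method": "move_arm", "body": {
  "rows": [
    [-0.07,0,0.07,0,0,0,-1],
    [-0.07,0,0.07,0,0,0,-1],
    [0,0,0,0,0,0,-1],
    [0,0,0,0,0,0,-1],
    [0,0,0,0,0,0,-1],
    [0,0,0,0,0,0,-1],
    [0,0,0,0,0,0,-1],
    [0,0,0,0,0,0,-1]
  ]
}}

```text
time: 10.57
tool_pos: [0.5817, -0.0265, 0.2043]
tool_rot: [0.0, 0.722, 0.692, -0.0]
contact_force: [-0.3, -1.8, -2.3]
gripper_width: 0.265
grasp_force: 60.7
```

```bash
python3 ang.py a4 | head -3
```

```text
[ 0.5817 -0.0265  0.2043] [ 0.7 -2.2 -3.2] 0.2663664293632632 60.71054935455322 t 10.6667
scene 1766.5 [[410, 181], [447, 216], [460, 271], [416, 234]]
side 542.5 [[299, 159], [255, 170], [265, 151], [291, 144]]
```

View pics/a4.png

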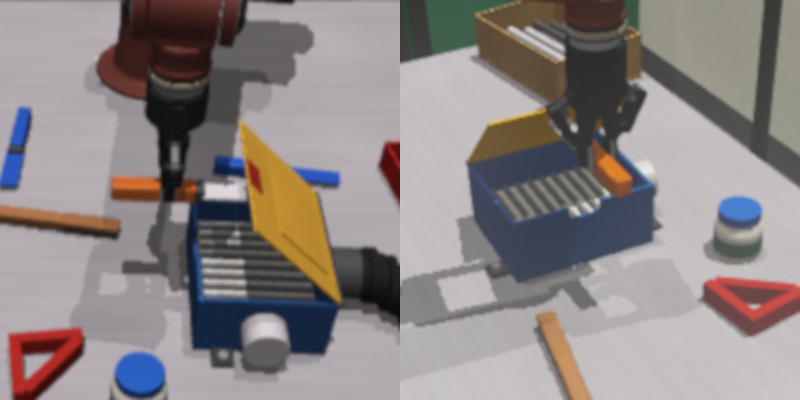

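The flap stands at about 45°, with its corners at scene (410,181) and (416,234). Only the blade carries it, the hand is clear of it, and the other things are where they were. I'm handing in.

```bash
python3 -c "
from plant import manip
print(manip.job_done())"
```

```text
the job is handed in; nothing more can be done
None
```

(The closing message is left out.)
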